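# Sweep the heatsinks into the parts tray

## Robot

A 7-joint arm with a two-finger parallel gripper is mounted at the origin on the work surface. World frame = base frame: x ahead of the robot, y to its left, z up, the work surface at z = 0. Lengths are in mm, angles in degrees, forces in N, time in s.
With the tool pointing down it reaches from about 425 to 950 mm from the base axis. Payload 4.7 kg.
Tool frame: the origin (TCP) lies on the centre line of the jaws, within the pads' length; the fingertips stand 14 mm ahead of it and the grasp point (between the pads) lies 5 mm behind it; z points along the fingers, y is the direction in which the jaws open and shut (so a half turn about z gives the same grasp; the last joint's range is limited). The gripper opens to 85 mm and grips with 20 to 120 N. Pads are 22 mm wide; open, the fingers measure 114 mm over their backs; the gripper's body (76 mm by 85 mm) begins 54 mm behind the grasp point. The pads swing forward as they close: fully open they stand 13 mm farther back than shut.
Start: joints at [-68.52, 26.849, -2.785, 87.806, 1.381, 65.374, -4.715], TCP at [265.18, 620.747, 245.335] pointing down, gripper open.
Joint ranges: [-148.3, 148.3], [-19.14, 114.17], [-79.39, 73.82], [5.75, 140.21], [-59.74, 239.74], [12.07, 113.84], [-152.46, 152.46]. Speed limits (degrees/s): [147.25, 147.25, 180, 180, 180, 180, 180].

## Interface

Orientations are given as a 3x3 rotation matrix whose columns are the frame's x, y, z axes.
In Python, from rig import * gives the robot as it stands. The module is installed in compiled form; this text tells all that it offers. Calls block until the motion is done:
- move_pose(position, orientation): joint-space move of the TCP to a pose.
- move_l(position, ori=None, feed=150): straight line of the TCP; ori=None keeps the orientation; feed is the mean speed in mm/s.
- move_j(angles): joint-space move.
- grip(opening): opening from 0.0 (shut) to 1.0 (fully open); the grip force is fixed at half the most; returns when the fingers have stopped.
- sleep(seconds).
- solve_ik(position, orientation): joint angles nearest the present ones, or None.
- sense(): the state.
- camera(name): name is "scene" or "top"; returns a dict with "frame" (400x640x3 uint8, blue, green, red), "mtx" (3x3 intrinsics, pixels), "R" (3x3) and "t" (3): a world point X has camera coordinates R X + t. Camera axes: x right, y down, z forward; pixel columns grow to the right and rows downward; lengths in mm; the calibration is good to about 2 mm. A picture is of the moment at which its call begins. There is no depth.
A pose or a line that the arm cannot do raises IKError and nothing moves.
- hand_in(): hands the job in, once; it reports no verdict.
The state is a dict: "t": time; "joint_pos": joint angles; "joint_velocities": joint speeds; "joint_torque": joint torques, N m; "position": TCP position; "tcp_rot": TCP orientation; "wrist_force": force on the tool from outside, world axes, zero at the start; "moment": the same for the moment, N m; "width": opening from 0.0 (shut) to 1.0 (fully open).
Only numpy, scipy, OpenCV 4.12 (cv2) and the standard library are available. Lean on these libraries where they do the work, as an engineer would, in place of code of your own. Each camera call takes 0.05 s, during which the arm holds its last target.

## Task

Clear the loose heatsinks off the desk: with the closed fingers, sweep all three along the desk through the open side of the parts tray, until each lies flat and well inside, clear of the mouth. Only push them; do not pick any up or tip any over. Leave the other things on the desk where they are.

Things in the scene. Friction and masses are not known exactly. Their poses are not given: they have to be found in the camera images.
- sink1: one of three identical loose finned aluminium heatsinks, a square block 36 x 36 mm and 18 mm high (about 25 to 50 g), lying flat on the desk, fins up. Origin: centre of its underside; z up; x and y along its square edges. Slides on the desk when pushed on its side, and turns if pushed off-centre
- sink2: one of three identical loose finned aluminium heatsinks, a square block 36 x 36 mm and 18 mm high (about 25 to 50 g), lying flat on the desk, fins up. Origin: centre of its underside; z up; x and y along its square edges. Slides on the desk when pushed on its side, and turns if pushed off-centre
- sink3: one of three identical loose finned aluminium heatsinks, a square block 36 x 36 mm and 18 mm high (about 25 to 50 g), lying flat on the desk, fins up. Origin: centre of its underside; z up; x and y along its square edges. Slides on the desk when pushed on its side, and turns if pushed off-centre
- tray: shallow tray, grey floor, black walls, fixed on the desk at the robot's left, 210 (x) x 130 (y) mm outside, walls 22 mm high, 5 mm thick on three sides; its -y side is the open mouth, 200 mm wide, edge 65 mm from the origin, facing roughly to the robot's right. Floor 2 mm thick, ramping up from the desk over the first 20 mm. Origin: centre of outline at desk height; x along the mouth, +y from mouth to back wall
- usb: loose bystander: memory stick 18 x 54 x 9 mm lying flat, long side along its y; origin: underside, 1 mm off the middle of its length
- dial: loose bystander: round black control knob, 24 mm diameter, 18 mm high, standing on the desk; origin: centre of underside
- tape: loose bystander: roll of white tape lying flat, 84 mm outer diameter, 56 mm hole, 19 mm high; origin: centre of underside
- drive: loose bystander: grey portable drive 80 (x) x 115 (y) x 14 mm; origin: centre of underside
- mouse: loose bystander: black computer mouse, 105 (x) x 58 (y) mm, 34 mm high; origin: centre of underside
- driver: loose bystander: screwdriver lying on the desk at the robot's right, 170 mm long along its x, 26 mm thick at the handle; origin: about its middle, at desk height

How it is judged:
By the outcome, as a careful person would: the job done as asked, in the order asked, and still so for the second after the job is handed in, with the robot touching nothing.
It also fails if it takes over 72 s, if anything falls off the work surface, if the arm or the gripper's body presses on something with over 40 N, if the wrist force passes 120 N, or if a joint passes its speed limit or range.

## Working session

There is one attempt and no reset: what is moved stays moved. The work goes in short steps, each a Python script; the robot and the scene stay as the last script left them, time stands still between calls to the robot, and variables do not carry over. Pictures are saved under pics/ and viewed, and the job is handed in when it is done.

```bash
mkdir -p pics
python3 - <<'E'
from rig import *
import cv2
for n in ("scene","top"):
    c=camera(n); cv2.imwrite(f"pics/{n}0.png",c["frame"]); print(n,c["mtx"].tolist() if hasattr(c["mtx"],'tolist') else c["mtx"],c["R"],c["t"])
s=sense(); print(s["t"],s["position"],s["tcp_rot"],s["width"])
E
```

```text
scene [[424.56043439733355, 0.0, 319.6107412341625], [0.0, 424.56043439733355, 199.45611486591426], [0.0, 0.0, 1.0]] [[ 0.85485778  0.51884503  0.00424515]
 [ 0.44293435 -0.72547602 -0.52677672]
 [-0.27023572  0.4521995  -0.8499931 ]] [-457.36594393 -318.16645788 1216.56215783]
top [[460.3214509604207, 0.0, 320.2917063876239], [0.0, 460.3214509604207, 196.2720726720748], [0.0, 0.0, 1.0]] [[ 2.48784791e-02 -9.99681252e-01  4.29595669e-03]
 [-9.87485621e-01 -2.52439625e-02 -1.55675593e-01]
 [ 1.55734419e-01 -3.69223463e-04 -9.87798894e-01]] [ -91.30191892  633.81327101 1078.80711141]
0.1 [264.98662981 620.26973654 244.37541468] [[-9.19586888e-01  3.92886139e-01 -6.60552999e-04]
 [ 3.92886693e-01  9.19585452e-01 -1.62555274e-03]
 [-3.12222114e-05 -1.75435947e-03 -9.99998461e-01]] 1.0014065546785178
```

```bash
ls . pics
```

```text
.:
pics

pics:
scene0.png
top0.png
```

View pics/top0.png

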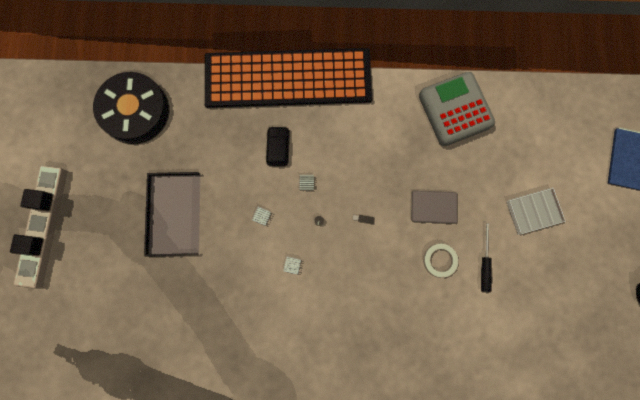

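View pics/scene0.png

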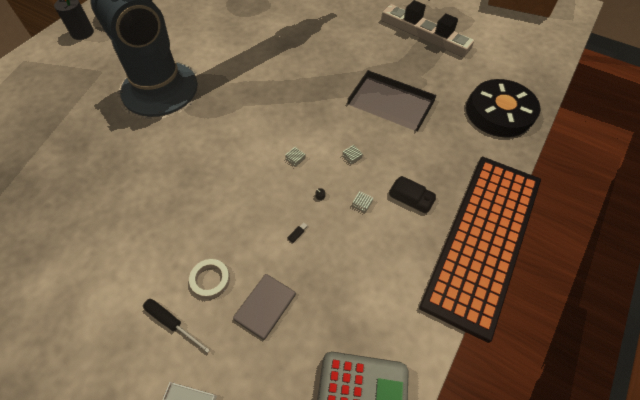

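Run:
```python
import cv2
f=cv2.imread("pics/top0.png")
cv2.imwrite("pics/topc.png",cv2.resize(f[160:290,225:385],None,fx=5,fy=4.6*5/4.6,interpolation=cv2.INTER_CUBIC)[:600])
cv2.imwrite("pics/topt.png",cv2.resize(f[160:265,135:215],None,fx=5,fy=5,interpolation=cv2.INTER_CUBIC))
cv2.imwrite("pics/topc.png",cv2.resize(f[165:285,225:385],None,fx=5,fy=5,interpolation=cv2.INTER_CUBIC))
```

```text
(no output)
```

View pics/topc.png

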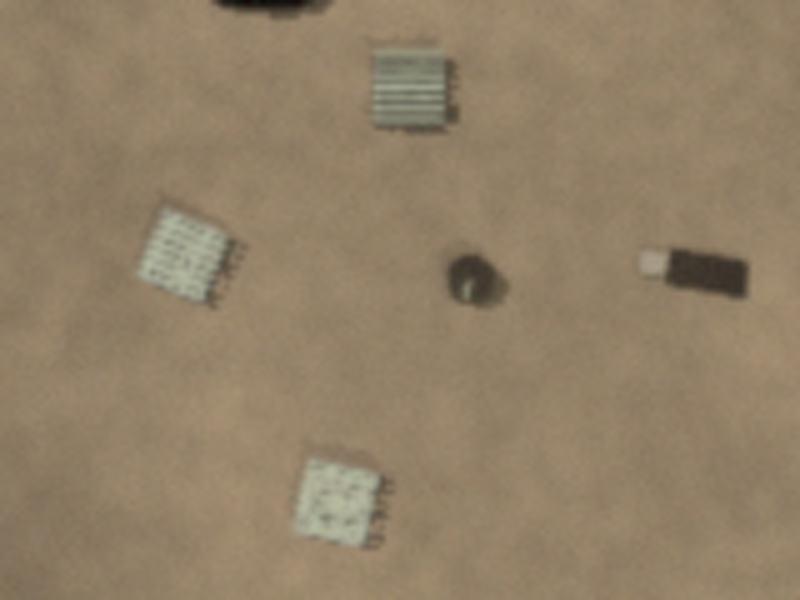

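View pics/topt.png

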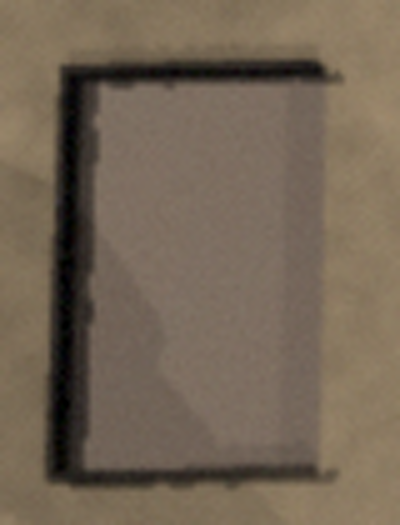

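```bash
cat > h.py <<'E'
import numpy as np
K=np.array([[460.3214509604207,0,320.2917063876239],[0,460.3214509604207,196.2720726720748],[0,0,1]])
R=np.array([[2.48784791e-02,-9.99681252e-01,4.29595669e-03],[-9.87485621e-01,-2.52439625e-02,-1.55675593e-01],[1.55734419e-01,-3.69223463e-04,-9.87798894e-01]])
t=np.array([-91.30191892,633.81327101,1078.80711141])
def w(u,v,z):
    d=R.T@np.linalg.inv(K)@[u,v,1]; c=-R.T@t
    return (c+d*(z-c[2])/d[2])[:2]
def crop(p,o,z,s=5): return w((p[0]+.5)/s-.5+o[0],(p[1]+.5)/s-.5+o[1],z)
E
python3 - <<'E'
from h import *
np.set_printoptions(precision=1,suppress=True)
for n,ps in dict(A=[(170,207),(232,235),(207,302),(135,275)],B=[(373,48),(447,52),(445,128),(372,127)],C=[(307,458),(382,474),(366,548),(293,532)]).items():
    q=np.array([crop(p,(225,165),18) for p in ps]); e=np.roll(q,-1,0)-q
    print(n,q.mean(0),np.degrees(np.arctan2(e[:,1],e[:,0]))%90,np.linalg.norm(e,axis=1))
print("dial",crop((472,280),(225,165),18), crop((472,280),(225,165),9),"usb",[crop(p,(225,165),9) for p in [(640,262),(748,277)]])
print("tray",[crop(p,(135,160),22) for p in [(60,65),(323,62),(320,478),(48,482)]])
print("mouth",[crop(p,(135,160),0) for p in [(326,80),(322,470)]])
print("mouse",w(267,165,0),w(288,165,0),w(278,166,0))
E
```

```text
A [588.4  69.9] [67.1 72.  71.  65.4] [34.4 35.7 38.7 38.2]
B [675.8 -39.4] [88.3  0.1  0.7  1.1] [37.7 39.2 36.9 40.7]
C [467.4  -9.9] [79.5 79.5 79.2 81.3] [37.9 36.8 36.8 36.7]
dial [579.3 -73.6] [580.2 -73.6] usb [array([ 591.5, -158.2]), array([ 585.3, -212.8])]
tray [array([689.7, 365.4]), array([694.6, 232.7]), array([485.9, 220.4]), array([480.6, 353.8])]
mouth [array([689.7, 236.4]), array([490.4, 225.3])]
mouse [722.1  64.6] [723.6  10.3] [720.2  36. ]
```

```bash
cat >> h.py <<'E'
def ori(a):
    d=np.array([np.cos(np.radians(a)),np.sin(np.radians(a)),0]); z=np.array([0,0,-1.])
    return np.column_stack([d,np.cross(z,d),z])
def shot(name,box=(135,160,160,120),s=5):
    import cv2; from rig import camera
    f=camera("top")["frame"]; x,y,ww,hh=box
    cv2.imwrite(f"pics/{name}.png",cv2.resize(f[y:y+hh,x:x+ww],None,fx=s,fy=s,interpolation=cv2.INTER_CUBIC))
E
python3 - <<'E'
from rig import *; from h import *
grip(0.0)
A=91
c=np.array([588.4,69.9]); s=c-[0,50]
move_pose([s[0],s[1],70],ori(A))
move_l([s[0],s[1],19.5],feed=120)
print(sense()["position"],sense()["wrist_force"],sense()["t"])
move_l([587,100,19.5],feed=80)
print(sense()["position"],sense()["wrist_force"],sense()["t"])
shot("a1")
E
```

```text
[588.60735071  19.87504447  19.51781431] [0.30459976 0.16416533 0.0987296 ] 3.9417
[586.96384753  99.26194866  19.47455029] [-0.46931112  0.61121809  0.54706203] 5.0917
```

View pics/a1.png

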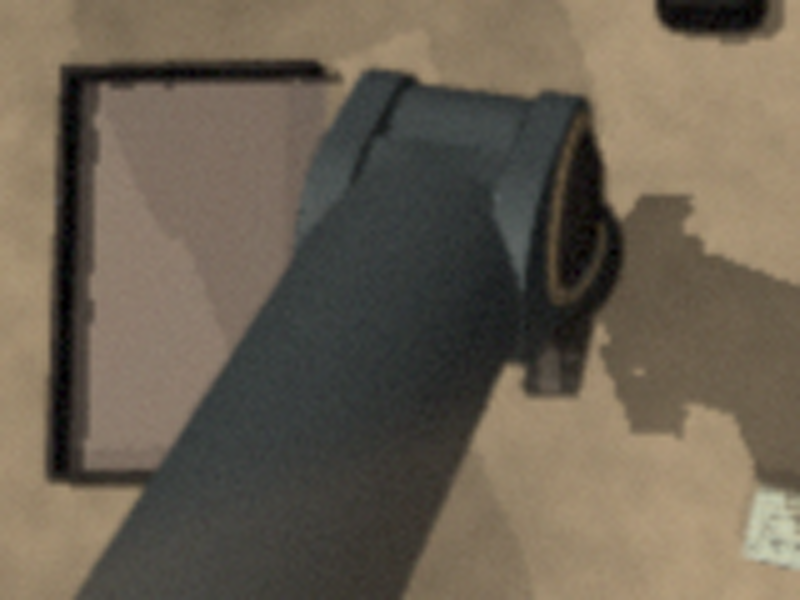

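The top view only shows the arm covering the sink, so I'll look with the scene camera.

```bash
cat >> h.py <<'E'
def shot2(name,box=(260,60,200,150),s=4):
    import cv2; from rig import camera
    f=camera("scene")["frame"]; x,y,ww,hh=box
    cv2.imwrite(f"pics/{name}.png",cv2.resize(f[y:y+hh,x:x+ww],None,fx=s,fy=s,interpolation=cv2.INTER_CUBIC))
E
python3 - <<'E'
from h import *
shot2("a2")
E
```

```text
(no output)
```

View pics/a2.png

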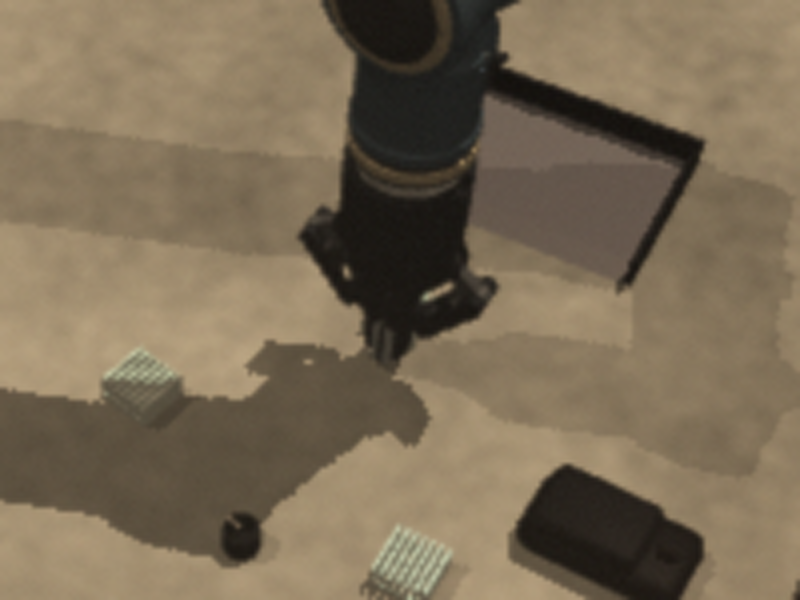

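Run:
```python
from rig import *; from h import *
move_l([586,130,19.5],feed=80)
print(sense()["wrist_force"])
move_l([586.4,110,19.5]); move_l([586.4,110,75],feed=200)
move_pose([457,-52,75],ori(78))
print(sense()["t"],sense()["position"])
shot("a3",(165,160,160,120)); shot2("a4")
```

```text
[-0.1345036  -0.60648643 -0.28302874]
7.2667 [458.42311021 -50.89204788  74.94346337]
```

View pics/a3.png

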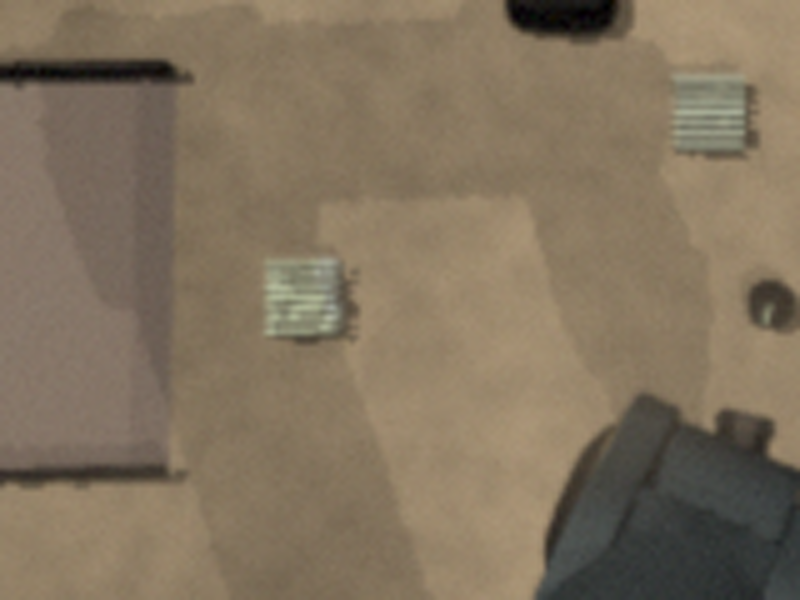

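View pics/a4.png

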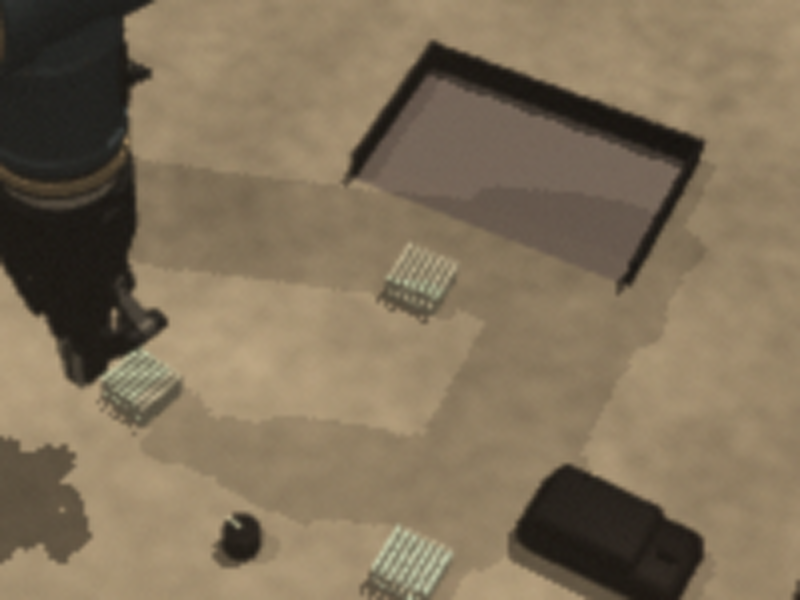

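Run:
```python
from rig import *; from h import *
print(crop((303,299),(165,160),18))
a=78.8; d=ori(a)[:2,0]; c=np.array([467.4,-9.9])
P=lambda k,z=19.5: list(c+k*d)+[z]
move_pose(P(-44,75),ori(a)); move_l(P(-44),feed=150)
print(sense()["position"])
move_l(P(125),feed=100)
print(sense()["wrist_force"])
move_l(P(105)); move_l(P(105,75),feed=200)
# B
c=np.array([675.8,-39.4]); a=np.degrees(np.arctan2(345,-30)); d=ori(a)[:2,0]
move_pose(P(-46,75),ori(a))
print(sense()["t"],sense()["position"])
shot("b3",(165,160,160,120)); shot2("b4")
```

```text
[576.34669256 160.8782058 ]
[458.91450513 -53.33141601  19.54880239]
[ 0.58094452 -0.07889061  0.18658881]
11.7083 [678.71917409 -83.18272814  73.87724666]
```

View pics/b3.png

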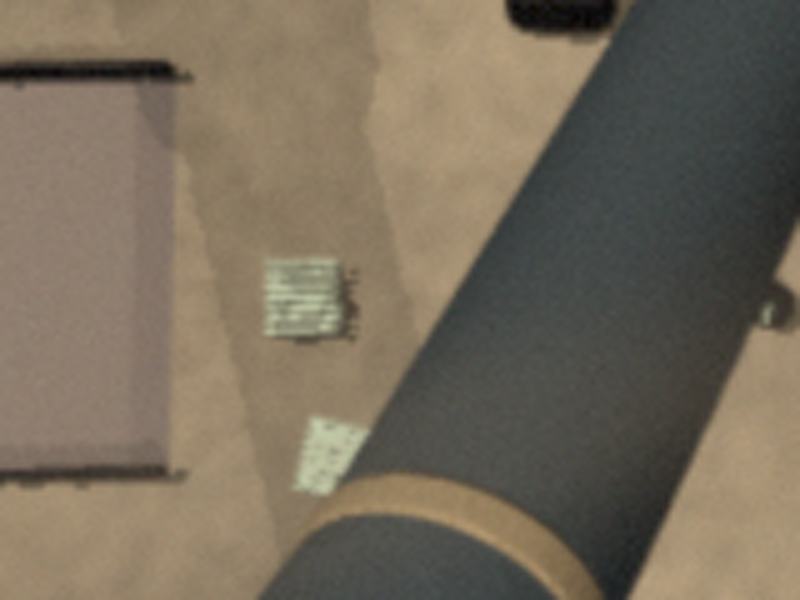

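View pics/b4.png

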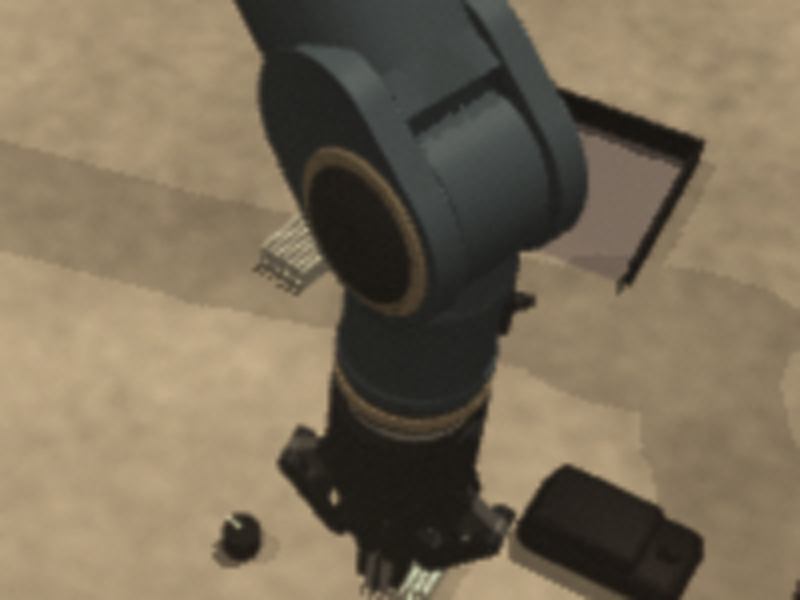

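Run:
```python
from rig import *; from h import *
P=lambda k,z=19.5: list(c+k*d)+[z]
c=np.array([675.8,-39.4]); a=np.degrees(np.arctan2(345,-30)); d=ori(a)[:2,0]
move_l(P(-46),feed=150)
move_l(P(160),feed=100)
print(sense()["wrist_force"])
move_l(P(140)); move_l(P(140,75),feed=200)
c=np.array([576.3,160.9]);a=85.5;d=ori(a)[:2,0]
move_pose(P(-44,75),ori(a)); move_l(P(-44),feed=150)
move_l(P(118),feed=90)
print(sense()["wrist_force"],sense()["position"])
move_l(P(98)); move_l(P(98,75),feed=200)
move_pose([480,60,90],ori(79))
print(sense()["t"])
shot("c3",(135,160,160,120)); shot2("c4")
```

```text
[-0.11082716  0.18936727  0.30086431]
[ 0.08313481 -0.30421309 -1.2383809 ] [585.6745027  277.94824981  19.56271617]
19.775
```

View pics/c3.png

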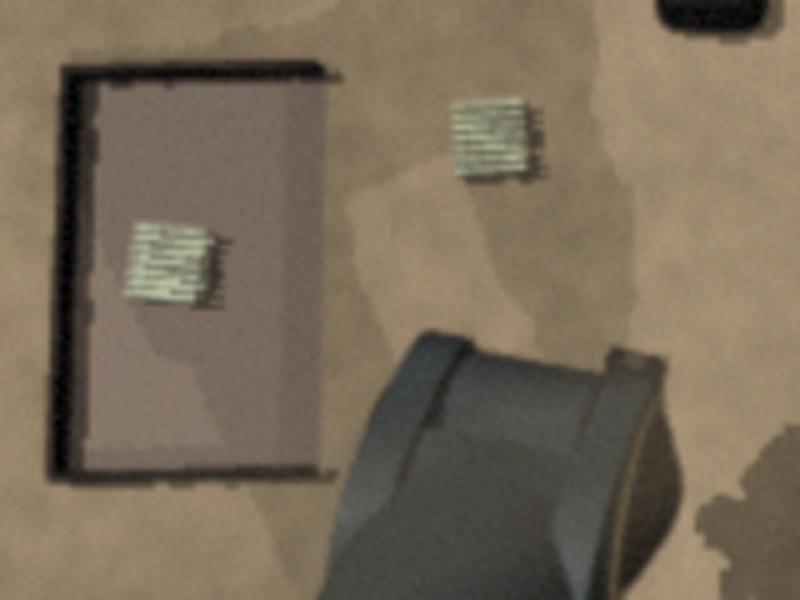

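View pics/c4.png

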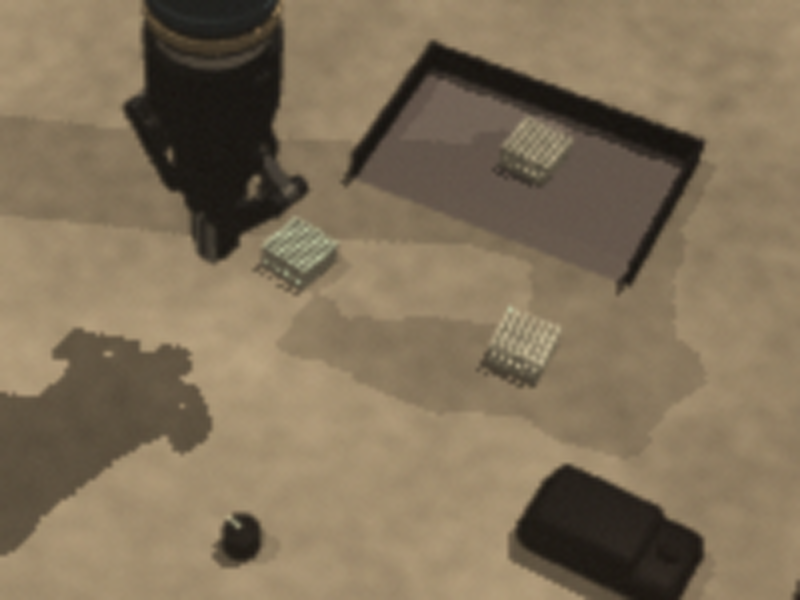

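Run:
```python
from rig import *; from h import *
P=lambda k,z=19.5: list(c+k*d)+[z]
print("A",crop((168,263),(135,160),20))
B=crop((491,139),(135,160),18); C=crop((340,460),(165,160),18); print("B",B,"C",C)
def go(cc,tg):
    global c,d
    c=cc; v=np.array(tg)-cc; a=np.degrees(np.arctan2(v[1],v[0])); d=ori(a)[:2,0]; L=np.linalg.norm(v)
    move_pose(P(-48,75),ori(a)); move_l(P(-48),feed=150)
    move_l(P(L-29),feed=90); s=sense(); print(a,s["wrist_force"],s["position"])
    move_l(P(L-49)); move_l(P(L-49,80),feed=200)
go(C,(528,303)); go(B,(645,307))
move_pose([560,0,200],ori(90))
sleep(.3); print(sense()["t"])
shot("d3",(135,160,160,120)); shot2("d4")
```

```text
A [590.59690401 303.84013589]
B [657.97526352 146.32288913] C [496.92047445 138.04142132]
79.33009206651315 [ 0.97286181  0.19571477 -0.3899549 ] [522.68414459 274.06210952  19.56951497]
94.61682516678191 [ 0.30216803 -0.730677    0.01614193] [647.4948922  277.48634885  19.56733827]
29.3167
```

View pics/d3.png

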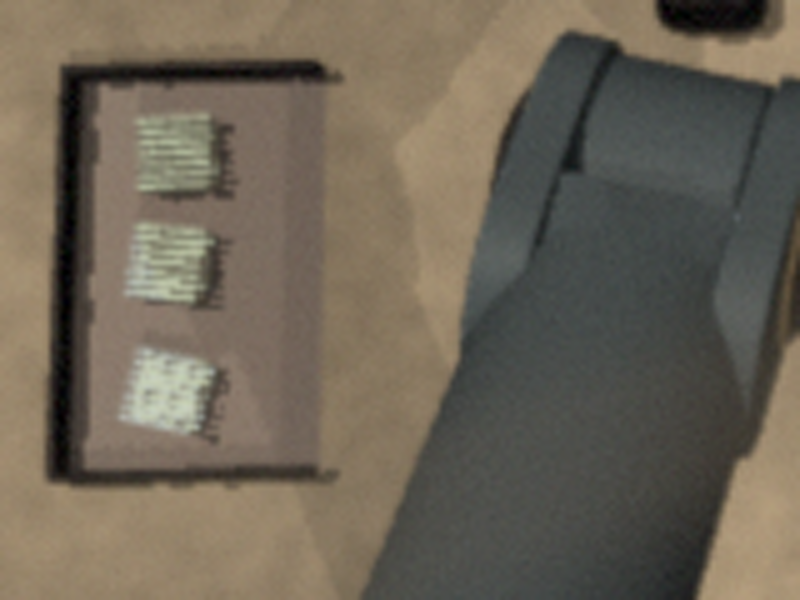

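View pics/d4.png

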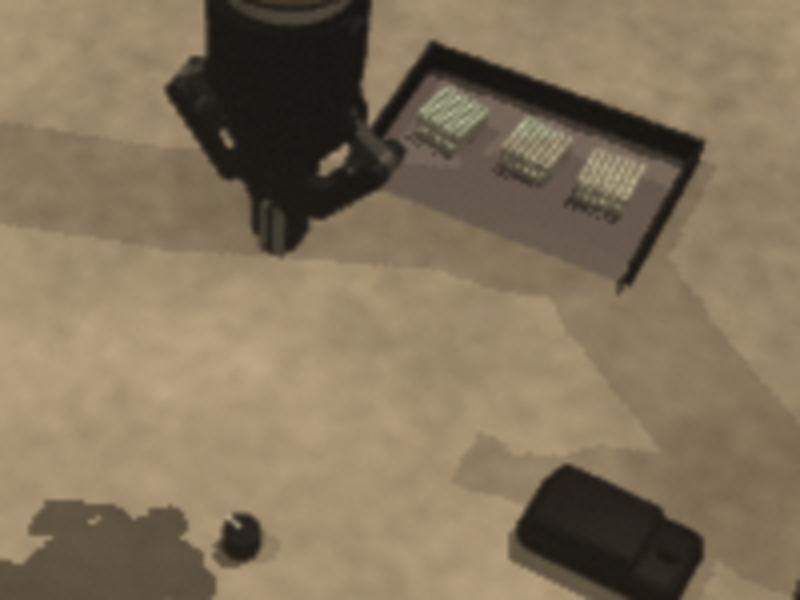

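All three lie flat on the tray floor (crop (176,153), (168,263) and (170,390)). They are past the ramp line at column 283, and the dial and mouse haven't moved. The arm is clear at 200 mm, so I'll hand in.

Run:
```python
from rig import *; from h import *
for p in [(176,153),(168,263),(170,390)]: print(crop(p,(135,160),20))
hand_in()
```

```text
[646.40954972 304.06996409]
[590.59690401 303.84013589]
[527.330372   298.01808862]
the job is handed in; nothing more can be done
```

I swept all three heatsinks with the closed fingers through the tray's open side and handed the job in at about 29 s, against the 72 s limit.

- **Sinks:** in the last pictures all three lie flat and separate on the flat tray floor. Their centres are at about (646, 304), (591, 304) and (527, 298) mm, roughly 70 mm inside the mouth edge and clear of the walls.
- **Forces:** the wrist force stayed around 1 N at every point I sampled. I did not log it continuously.
- **Other things on the desk:** in the last scene crop the dial and mouse were at the same pixels as in the earlier crops. I did not re-image the memory stick, tape, drive or screwdriver at the end, but the arm never worked near them.
- **Arm:** it was parked 200 mm above the desk, touching nothing.

No check failed or disagreed.

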